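# Clamp a deep-well plate on the orbital shaker

### The job

Get the deep-well plate on the shaker ready to run: push the plate sideways until its short end is flush against the side fence, and push the clamp bar away from you until it holds the plate square and flush against the back fence; then press the bar's cam lever down flat onto the bar. Only push and press with the fingers: the plate stays flat on the platform and is not lifted, and the bottle, tip box and tube rack around the shaker are left alone.

Things in the scene. Friction and masses are not known exactly. Their poses are not given: they have to be found in the camera images.
- shaker: White bench-top orbital shaker, 235 x 250 mm, fixed. Origin: on the bench under its middle; x points away from the robot to the back fence, y left to the side fence (turned up to 0.2 rad), z up. Its flat dark platform, 240 (x) x 264 (y) mm, is 90 mm above the bench. The right side has no fence and is open, save for the clamp bar's end shoe.
- back_fence (a point): Middle of the back fence's inner face, at platform height (shaker x = 110 mm, y = 0). The fence is an upright aluminium strip 26 mm high along the platform's far edge.
- side_fence (a point): Middle of the side fence's inner face, at platform height (shaker x = 5 mm, y = 100 mm). The fence is an aluminium strip 18 mm high along the platform's left edge.
- plate_center (a point): Centre of the white deep-well plate (22 mm up), a block 85.5 (its x) x 127.8 (its y) x 44 mm high, flat on the platform between clamp bar and back fence. 0.17 to 0.34 kg; slides at 1 to 4 N. Starts turned up to 0.2 rad from the shaker's axes, 15 to 38 mm short of the back fence and 15 to 55 mm short of the side fence (if it were square). Seated, it is square and touches both.
- clamp_bar (a joint): Travel (m) of the clamp bar along shaker x: 0 nearest the robot, at most 0.106, starts at 0 to 0.035. An aluminium beam with a black rubber far face, along shaker y across the whole platform (290 mm with its end shoes), 20 mm thick, 20 to 38 mm above the platform, so it passes over the side fence. Slides stiffly (about 4 N), stays where left. Rubber face at shaker x = -0.075 + travel.
- bar_push (a point): Middle of the clamp bar's near face, the face to push on (free along the platform's whole width), 29 mm above the platform, at shaker y = 0. Moves with the bar.
- bar_face (a point): Middle of the clamp bar's far, rubber face, which meets the plate: 20 mm beyond bar_push, 29 mm above the platform. Moves with the bar.
- cam_lever (a joint): Angle (rad) of the steel cam lever on top of the clamp bar's left end: 0 down flat along the bar, starts raised 0.6 to 0.9, stops at 1.2. Its pin runs along shaker x, at shaker y = 115 mm, 47 mm above the platform, over the bar's beam (12 mm nearer the robot than the rubber face). Its free end points to the bar's middle and rises with the angle. Friction holds it where it is left.
- lever_tip (a point): Top of the cam lever's paddle (18 x 24 mm) near the free end, 62 mm from the pin; moves with the lever. Lever down: 51.5 mm above the platform, 53 mm left of the bar's middle. About 2 to 3 N straight down here moves it.
- bottle: Capped glass bottle, 56 mm across, 100 mm high, loose, on the bench left of the shaker. Origin: centre of its underside. Leave alone.
- tip_box: Open grey box full of pipette tips, 88 x 125 x 58 mm, loose, on the bench to the right of the shaker. Origin: centre of its underside. Leave alone.
- tube_rack: Grey rack with small capped tubes, 60 x 150 x 43 mm, loose, on the bench beyond the shaker. Origin: centre of its underside. Leave alone.
Things that resemble listed ones, but are neither listed nor needed, are in the scene too. What is shaped like the part that bears plate_center but blue, orange or pink is not meant.

How it is judged (in metres and radians):
On the way, in this order (a step that is already met when the one before it is completed fails the run):
1. plate flush against side and back fences, with the clamp bar up against it (x of plate_center in the frame of shaker above 0.06475 m and y of plate_center in the frame of shaker above 0.0331 m and angle between the x axis of plate_center and the x axis of shaker, either way round below 0.03 rad and z of plate_center in the frame of shaker below 0.117 m and x of bar_face in the frame of plate_center above -0.04525 m), for 0.2 s.
2. cam lever pressed down flat (value of joint cam_lever below 0.1 rad), for 0.2 s.
At the end, for the whole second after the job is handed in: Plate flat on the platform, within 2.5 mm of the back fence and 3 mm of the side fence, square within 0.03 rad; bar's rubber face within 2.5 mm of the plate; cam lever under 0.1 rad, pressed only after the plate was clamped; bar at rest (all of step 1 and value of joint cam_lever below 0.1 rad and velocity of joint clamp_bar between -0.01 and 0.01 m/s); the robot touches nothing.
It fails at once if plate lifted off the platform or tipped (z of plate_center in the frame of shaker above 0.12 m or angle between plate_center's own z axis and vertical above 0.15 rad).
It fails at once if bottle, tip box or tube rack disturbed (distance of any of bottle, tip_box, tube_rack from where it was at the start of the episode above 0.015 m or angle between any of bottle, tip_box, tube_rack's own z axis and vertical above 0.2 rad).
It also fails if it takes over 61 s, if anything falls off the work surface, if the arm or the gripper's body presses on something with over 40 N, if the wrist force passes 120 N, or if a joint passes its speed limit or range.

### The arm

A 6-joint arm with a two-finger parallel gripper is mounted at the origin on the work surface. World frame = base frame: x ahead of the robot, y to its left, z up, the work surface at z = 0. Lengths are in mm, angles in rad, forces in N, time in s.
With the tool pointing down it reaches from about 350 to 775 mm from the base axis. Payload 7.3 kg.
Tool frame: the origin (TCP) lies at the centre of the arm's flange, where the gripper is bolted on; the fingertips stand 178 mm ahead of it and the grasp point (between the pads) lies 159 mm ahead of it; z points along the fingers, y is the direction in which the jaws open and shut (so a half turn about z gives the same grasp; the last joint's range is limited). The gripper opens to 92 mm and grips with 3 to 60 N. Pads are 19 mm wide; open, the fingers measure 130 mm over their backs; the gripper's body (75 mm by 190 mm) begins 47 mm behind the grasp point.
Start: joints at [-1.32, 0.342, 1.524, -0, 1.275, -0.146], TCP at [202.916, -484.203, 404.741] pointing down, gripper open.
Joint ranges: [-2.53, 2.53], [-0.77, 2.02], [0.04, 2.7], [-1, 4.14], [0.28, 2.66], [-3.11, 3.11]. Speed limits (rad/s): [2.57, 2.57, 3.14, 3.14, 3.14, 3.14].

### API

Orientations are given as [roll, pitch, yaw] about the fixed x, y, z axes, in that order (R = Rz(yaw) Ry(pitch) Rx(roll)).
In Python, from plant import status, viewer, ticket gives the robot as it stands.
- The arm moves only by the tool play_rows, never from a script. Its argument "commands" is a list of rows, each an object with "offset": the shift along the tool's x, y, z in m, a list of three; "twist": the turn about the tool's z in degrees. A call has 1 to 5 rows; each row shifts and turns the commanded pose from where the row before left it, along the tool's axes as they then stand; what a row does not reach is not made up. A row lasts 1/10 s, in which the tool goes at most 50 mm and 8.59 degrees, less where a joint would pass 70% of its speed; a pose out of reach is approached as far as the arm can. A call with a gripper value outside its range is refused whole. "jaw" is the closure in counts, from 0 (fully open) to 255 (shut), set as the call begins (left out, the last holds). The fingers move at their own pace and stop on an object; the grip force is fixed at half the most. Time passes only in rows, so rows that do not move let the fingers close. It gives the time, the measured TCP pose, the force and the opening at its end, in the units of the state.
- status.get_obs(): the state, without advancing time (a new reading comes with each control period).
- viewer.capture(name): name is "side" or "top"; returns the picture (480x640x3 uint8, red, green, blue); there is no depth.
- viewer.camera_params(name): a dict with "fov_y" (degrees; the focal length in pixels is half the picture's height over the tangent of half this angle, whatever the lens; pixels are square), "cx", "cy" (the principal point, pixels), "D" ([k1, k2, p1, p2, k3] as OpenCV has them; the pictures are not rectified), "rvec" (rotation vector, rad) and "tvec" (3), from world to camera coordinates, as OpenCV has them. Camera axes: x right, y down, z forward; pixel columns grow to the right and rows downward; lengths in mm; the calibration is good to about 2 mm. A picture is of the moment at which its call begins. camera_params takes no time and is no camera call.
- ticket.close_job(): hands the job in, once; it reports no verdict.
The state is a dict: "time": time; "joint_positions": joint angles; "dq": joint speeds; "tau": joint torques, N m; "tool_pos": TCP position; "tcp_rot": TCP orientation; "contact_force": force on the tool from outside, world axes, zero at the start; "moment": the same for the moment, N m; "grip_width": finger opening in mm.
Only numpy, scipy, OpenCV 4.12 (cv2) and the standard library are available. Lean on these libraries where they do the work, as an engineer would, in place of code of your own. Each camera call takes 0.05 s, during which the arm holds its last target.

## Working session

There is one attempt and no reset: what is moved stays moved. The work goes in short steps, Python scripts to look and compute and a tool call to move; the robot and the scene stay as the last step left them, time stands still between calls to the robot, and variables do not carry over. Pictures are saved under pics/ and viewed, and the job is handed in when it is done.

Besides the shell and the picture viewer there is one more tool, called after "Emit:" as a command line: name --argument value ..., lists and objects as JSON in quotes. play_rows: Moves the arm, as the interface text tells. Its arguments: {"type":"object","properties":{"commands":{"type":"array"},"jaw":{"type":"number"}},"required":["commands"]}

```bash
mkdir -p pics; ls
python3 - <<'E'
from plant import status, viewer
import cv2
print(status.get_obs())
for n in("side","top"):
    print(viewer.camera_params(n)); im=viewer.capture(n); cv2.imwrite(f"pics/{n}0.png",im[:,:,::-1])
E
```

```text
pics
{'time': 0.0, 'joint_positions': array([-1.32003132e+00,  3.42706608e-01,  1.52500466e+00, -4.00800911e-05,
        1.27540430e+00, -1.46022762e-01]), 'dq': array([-0.00150661,  0.00034044,  0.0012069 ,  0.00070261, -0.00101503,
        0.00028718]), 'tau': array([-1.01857040e-03, -4.31249356e+01, -2.44216096e+01,  7.16721453e-02,
        5.60266385e-02, -1.13849144e-04]), 'tool_pos': array([ 202.86062183, -484.07601315,  404.05743705]), 'tcp_rot': array([-3.14008037e+00, -1.83672259e-04,  3.96799326e-01]), 'contact_force': array([ 0.1454475 ,  0.72444253, -0.13359375]), 'moment': array([-0.02202745,  0.01630209, -0.02302091]), 'grip_width': 91.88030870823044}
{'fov_y': 45.727572629271, 'cx': 310.8069649122679, 'cy': 241.55098145766308, 'D': array([0.01270482, 0.        , 0.        , 0.        , 0.        ]), 'rvec': array([ 0.84724608, -2.5576584 ,  1.07240004]), 'tvec': array([ 491.90812965,  311.32298229, 1116.01366697])}
{'fov_y': 47.04654746779948, 'cx': 328.25402520003706, 'cy': 240.25616155067243, 'D': array([0.04238441, 0.        , 0.        , 0.        , 0.        ]), 'rvec': array([ 2.14859106, -2.15727103,  0.11769804]), 'tvec': array([  59.80503144,  592.58955073, 1187.79424724])}
```

View pics/side0.png

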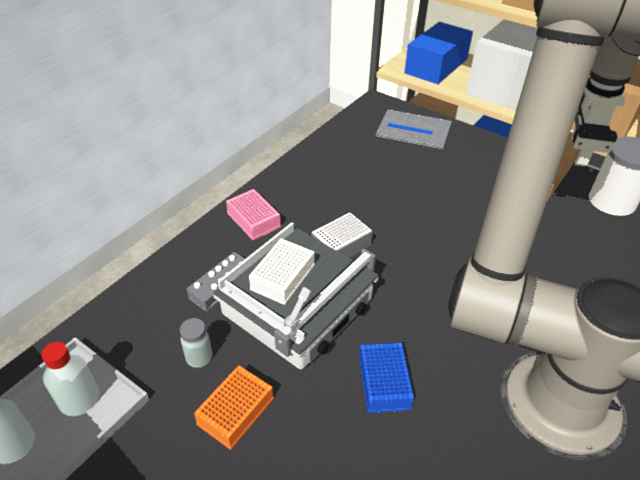

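View pics/top0.png

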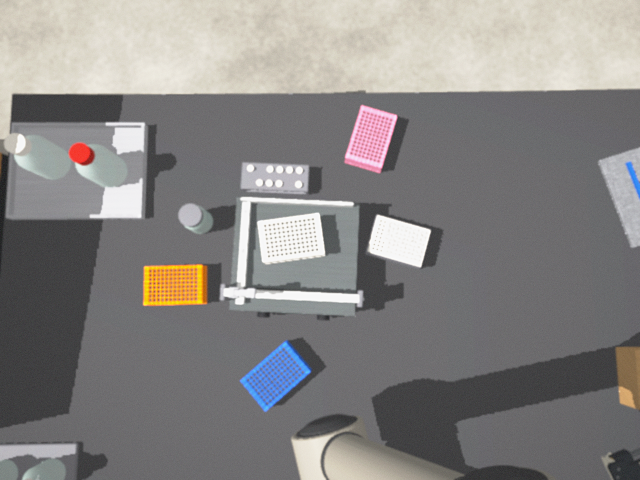

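The top view has world x up and world y left. The shaker is around px (297,257), the white plate around (291,238), the bar along row ~297, and the tip box at (400,241). I'll zoom in on both views next.

Run:
```python
import cv2
a=cv2.imread("pics/top0.png")[150:340,160:450]; cv2.imwrite("pics/topz.png",cv2.resize(a,None,fx=2.75,fy=2.75,interpolation=cv2.INTER_CUBIC))
a=cv2.imread("pics/side0.png")[200:380,170:400]; cv2.imwrite("pics/sidez.png",cv2.resize(a,None,fx=3.3,fy=3.3,interpolation=cv2.INTER_CUBIC))
```

```text
(no output)
```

View pics/topz.png

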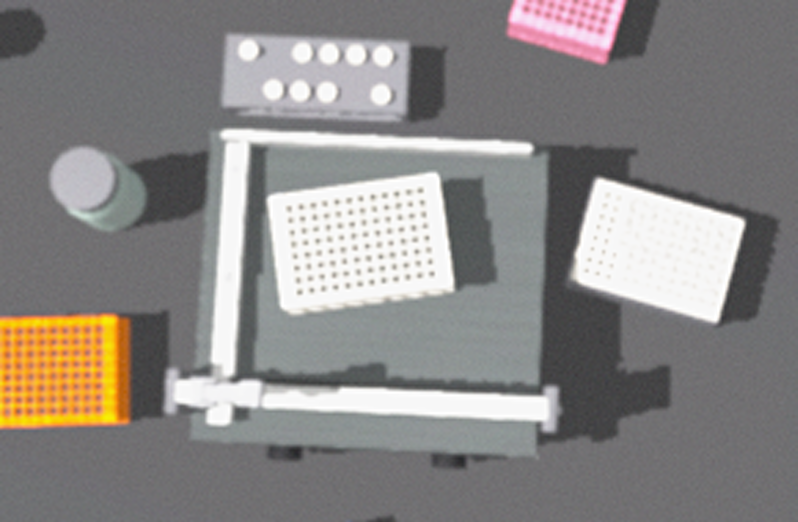

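View pics/sidez.png

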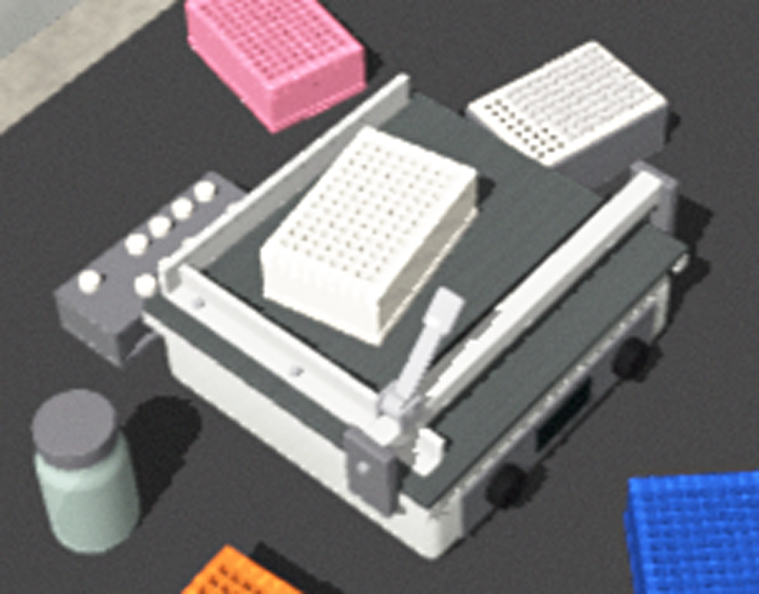

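```bash
cat > h.py <<'E'
import numpy as np, cv2
from plant import status, viewer
def cam(n):
    p=viewer.camera_params(n); f=240/np.tan(np.radians(p['fov_y']/2))
    K=np.array([[f,0,p['cx']],[0,f,p['cy']],[0,0,1]]); R,_=cv2.Rodrigues(p['rvec']); return K,p['D'],R,np.array(p['tvec']),p['rvec']
def cast(n,uv,z):
    K,D,R,t,_=cam(n); uv=np.asarray(uv,float).reshape(-1,1,2)
    q=cv2.undistortPoints(uv,K,D).reshape(-1,2); d=np.c_[q,np.ones(len(q))]@R; c=-R.T@t
    s=(z-c[2])/d[:,2]; return c+d*s[:,None]
def proj(n,P):
    K,D,R,t,r=cam(n); return cv2.projectPoints(np.asarray(P,float).reshape(-1,1,3),r,t,K,D)[0].reshape(-1,2)
def snap(n,name):
    im=viewer.capture(n)[:,:,::-1].copy(); cv2.imwrite(f"pics/{name}.png",im); return im
E
python3 - <<'E'
from h import *
im=cv2.imread("pics/top0.png").astype(int); g=im.min(2)
# edges: scan profiles
def edge_cols(cols,r0,r1,pol):   # strongest gradient along rows range, subpixel
    out=[]
    for c in cols:
        p=g[r0:r1,c].astype(float); d=np.diff(p)*pol; k=int(d.argmax()); 
        w=np.clip(d[max(k-1,0):k+2],0,None); out.append((c,r0+max(k-1,0)+ (w*np.arange(len(w))).sum()/w.sum()+.5))
    return np.array(out)
def edge_rows(rows,c0,c1,pol):
    out=[]
    for r in rows:
        p=g[r,c0:c1].astype(float); d=np.diff(p)*pol; k=int(d.argmax())
        w=np.clip(d[max(k-1,0):k+2],0,None); out.append((c0+max(k-1,0)+(w*np.arange(len(w))).sum()/w.sum()+.5,r))
    return np.array(out)
def line(P):
    vx,vy,x,y=cv2.fitLine(P[:,:2].astype(np.float32),cv2.DIST_HUBER,0,.01,.01).ravel(); res=np.abs((P[:,0]-x)*vy-(P[:,1]-y)*vx).max(); return np.array([x,y]),np.array([vx,vy]),res
for nm,e,z in [("back fence inner z116",edge_cols(range(262,348,4),199,212,-1),116),
             ("side fence inner z108",edge_rows(range(214,282,4),243,258,-1),108),
             ("bar near z128",edge_cols(range(262,355,4),296,312,-1),128),
             ("bar far z128",edge_cols(range(290,355,4),285,300,1),128),
             ("plat right z90",edge_rows(range(215,285,4),350,366,-1),90)]:
    W=cast("top",e,z); p,d,r=line(W); print(nm,p.round(1),"ang",np.arctan2(d[1],d[0]).round(4),"res",r.round(1), W[0].round(0),W[-1].round(0))
m=((im[:,:,1]>150)).astype(np.uint8); m=cv2.morphologyEx(m,cv2.MORPH_CLOSE,np.ones((5,5)))
n,l,s,c=cv2.connectedComponentsWithStats(m)
k=l[238,291]; print(s[k]); cs,_=cv2.findContours((l==k).astype(np.uint8),0,1); W=cast("top",max(cs,key=len).reshape(-1,2),134)[:,:2]
print(cv2.minAreaRect(W.astype(np.float32)),c[k])
E
```

```text
back fence inner z116 [661.8 124.6] ang 1.5213 res 0.9 [665. 195. 116.] [656.  19. 116.]
side fence inner z108 [580.6 225.1] ang -0.0507 res 0.6 [641. 222. 108.] [506. 229. 108.]
bar near z128 [458.7  87.3] ang 1.5182 res 0.5 [464. 191. 128.] [454.   5. 128.]
bar far z128 [475.9  65.3] ang 1.5198 res 0.6 [479. 134. 128.] [473.   4. 128.]
plat right z90 [568.4  -4.6] ang -0.0523 res 0.8 [640.  -8.  90.] [496.  -0.  90.]
[ 254  212   72   73 3681]
((564.6239013671875, 139.9093780517578), (135.6329345703125, 150.37623596191406), 7.411497116088867) [286.45232274 244.42868786]
```

```bash
cat >> h.py <<'E'
TH=-0.051; ex=np.array([np.cos(TH),np.sin(TH)]); ey=np.array([-np.sin(TH),np.cos(TH)]); O=ex*544.6+ey*155
def w2s(P): P=np.asarray(P)[...,:2]-O; return np.stack([P@ex,P@ey],-1)
def s2w(P): P=np.asarray(P,float); return O+P[...,:1]*ex+P[...,1:2]*ey
def plate(im,roi=None,z=134,dbg=False,th=190):
    g=im.astype(int).min(2); m=np.zeros(g.shape,np.uint8)
    q=proj("top",[[*s2w(np.array(p)),120] for p in [(-60,-125),(-60,97),(109,97),(109,-125)]]).astype(np.int32) if roi is None else roi
    cv2.fillPoly(m,[q],1); m&=(g>th).astype(np.uint8)
    m=cv2.morphologyEx(m,cv2.MORPH_CLOSE,np.ones((5,5))); m=cv2.morphologyEx(m,cv2.MORPH_OPEN,np.ones((9,9)))
    cs,_=cv2.findContours(m,0,1); c=max(cs,key=cv2.contourArea)
    W=w2s(cast("top",c.reshape(-1,2),z)); return cv2.minAreaRect(W.astype(np.float32)),cv2.boxPoints(cv2.minAreaRect(W.astype(np.float32)))
E
python3 - <<'E'
from h import *
im=cv2.imread("pics/top0.png")
for th in (130,160,190,215): print(th,plate(im,th=th))
print("O",O, -cam("top")[2].T@cam("top")[3])
# lever tip from side: paddle
z=im
for v in [(438,290),(465,295)]: pass
s=cv2.imread("pics/side0.png")
# bottle, tipbox top
def zt(u,v): return (u/2.75+160-.3,v/2.75+150-.3)
print("bottle",w2s(cast("top",[zt(84,178)],100)))
print("tipbox corners",w2s(cast("top",[zt(*p) for p in [(597,178),(744,218),(720,323),(574,283)]],58)).round())
print("rack",w2s(cast("top",[zt(*p) for p in [(225,35),(409,40),(408,115),(223,105)]],43)).round())
print("orange",w2s(cast("top",[zt(128,315),zt(130,425)],44)).round())
print("plate corners",w2s(cast("top",[zt(*p) for p in [(268,195),(438,172),(455,290),(290,311)]],134)).round(1))
E
```

```text
130 (((23.613018035888672, -21.49359130859375), (170.0554656982422, 205.41305541992188), 0.32816338539123535), array([[ -62.00157 ,   80.72425 ],
       [ -60.825066, -124.68543 ],
       [ 109.22761 , -123.71143 ],
       [ 108.0511  ,   81.69825 ]], dtype=float32))
160 (((33.49210739135742, 8.329597473144531), (93.53743743896484, 131.4680633544922), 10.503305435180664), array([[-24.475777,  64.436646],
       [ -0.51017 , -64.8286  ],
       [ 91.45999 , -47.77745 ],
       [ 67.494385,  81.48779 ]], dtype=float32))
190 (((33.85572052001953, 7.950481414794922), (91.6311264038086, 129.9918975830078), 9.889761924743652), array([[-22.44228   ,  64.111626  ],
       [ -0.11577225, -63.948593  ],
       [ 90.15372   , -48.210663  ],
       [ 67.82721   ,  79.849556  ]], dtype=float32))
215 (((34.05321502685547, 7.80694580078125), (90.00169372558594, 128.7643280029297), 10.507393836975098), array([[-21.933914 ,  62.90305  ],
       [  1.5478592, -63.70208  ],
       [ 90.040344 , -47.289158 ],
       [ 66.55857  ,  79.31597  ]], dtype=float32))
O [551.79347483 127.03590491] [ 444.40487714   42.67704211 1251.50995459]
bottle [[ 78.34398097 225.92963423]]
tipbox corners [[ 104. -171.]
 [  77. -289.]
 [  -7. -272.]
 [  19. -156.]]
rack [[211. 136.]
 [213. -15.]
 [151. -17.]
 [153. 133.]]
orange [[ -22.  198.]
 [-109.  189.]]
plate corners [[ 66.5  78.5]
 [ 89.7 -47.4]
 [  1.9 -64.4]
 [-19.4  56.8]]
```

Emit:
play_rows --commands '[{"offset": [0, 0, 0], "twist": -8.04}, {"offset": [0, 0, 0], "twist": -8.04}, {"offset": [0, 0, 0], "twist": -8.04}, {"offset": [0, 0, 0], "twist": -8.04}, {"offset": [0, 0, 0], "twist": -8.04}]' --jaw 255

```text
time: 0.6
tool_pos: [202.9, -484.1, 404.3]
tcp_rot: [-3.141, -0.001, 1.104]
contact_force: [-0.5, 0.5, -0.2]
grip_width: 56.5
```

Emit:
play_rows --commands '[{"offset": [0, 0, 0], "twist": -8.04}, {"offset": [0, 0, 0], "twist": -8.04}, {"offset": [0, 0, 0], "twist": -8.04}, {"offset": [0, 0, 0], "twist": 0}]'

```text
time: 1.0
tool_pos: [202.9, -484.1, 404.4]
tcp_rot: [-3.141, -0.001, 1.521]
contact_force: [0.6, 0.0, 0.0]
grip_width: 24.2
```

```bash
cat >> h.py <<'E'
def st():
    o=status.get_obs(); p=o['tool_pos']; print("t",round(o['time'],2),"tcp",p.round(1),"rot",o['tcp_rot'].round(4),"shk",w2s(p).round(1),"tipz",round(p[2]-178,1),"F",o['contact_force'].round(1),"Fs",np.round([o['contact_force'][:2]@ex,o['contact_force'][:2]@ey],1),"w",round(o['grip_width'],1)); return o
E
python3 -c "from h import *;st()"
```

```text
t 1.0 tcp [ 202.9 -484.1  404.4] rot [-3.1414e+00 -7.0000e-04  1.5206e+00] shk [-317.3 -628.2] tipz 226.4 F [0.6 0.  0. ] Fs [0.6 0.1] w 24.2
```

Emit:
play_rows --commands '[{"offset": [0.038, 0.026, 0], "twist": 0}, {"offset": [0.038, 0.026, 0], "twist": 0}, {"offset": [0.038, 0.026, 0], "twist": 0}, {"offset": [0.038, 0.026, 0], "twist": 0}, {"offset": [0.038, 0.026, 0], "twist": 0}]'

```text
time: 1.5
tool_pos: [343.2, -299.5, 404.7]
tcp_rot: [3.142, -0.0, 1.514]
contact_force: [1.3, -0.8, -0.2]
grip_width: 0.5
```

Emit:
play_rows --commands '[{"offset": [0.038, 0.026, 0], "twist": 0}, {"offset": [0.038, 0.026, 0], "twist": 0}, {"offset": [0.038, 0.026, 0], "twist": 0}, {"offset": [0.038, 0.026, 0], "twist": 0}, {"offset": [0.038, 0.026, 0], "twist": 0}]'

```text
time: 2.0
tool_pos: [482.9, -116.3, 404.7]
tcp_rot: [3.142, 0.0, 1.515]
contact_force: [0.5, -1.7, 0.9]
grip_width: 0.4
```

Emit:
play_rows --commands '[{"offset": [0.038, 0.026, 0], "twist": 0}, {"offset": [0.038, 0.026, 0], "twist": 0}, {"offset": [0.038, 0.026, 0], "twist": 0}, {"offset": [0.03, 0.024, 0], "twist": 0}, {"offset": [0, 0, 0], "twist": 0}]'

```text
time: 2.5
tool_pos: [593.2, 24.1, 403.7]
tcp_rot: [3.141, -0.001, 1.52]
contact_force: [-0.3, 0.3, 0.1]
grip_width: 0.2
```

```bash
python3 -c "from h import *;st()"
```

```text
t 2.5 tcp [593.2  24.1 403.7] rot [ 3.1415e+00 -1.2000e-03  1.5196e+00] shk [  46.6 -100.7] tipz 225.7 F [-0.3  0.3  0.1] Fs [-0.4  0.3] w 0.2
```

Emit:
play_rows --commands '[{"offset": [0, 0, 0.042], "twist": 0}, {"offset": [0, 0, 0.042], "twist": 0}, {"offset": [0, 0, 0.04], "twist": 0}, {"offset": [0, 0, 0], "twist": 0}]'

```text
time: 2.9
tool_pos: [589.2, 20.1, 275.3]
tcp_rot: [-3.13, -0.0, 1.516]
contact_force: [-0.7, 0.8, -0.5]
grip_width: 0.2
```

Run:
```python
from h import *
st(); s=snap("side","s1"); t=snap("top","t1")
a=cv2.resize(s[180:380,170:420],None,fx=1.6,fy=1.6*1.0); b=cv2.resize(t[150:340,190:440],None,fx=1.6,fy=1.6)
h=min(len(a),len(b)); cv2.imwrite("pics/c1.png",cv2.hconcat([a[:h],b[:h]]))
```

```text
t 2.9 tcp [589.2  20.1 275.3] rot [-3.1298e+00 -1.0000e-04  1.5160e+00] shk [  42.9 -104.9] tipz 97.3 F [-0.7  0.8 -0.5] Fs [-0.8  0.8] w 0.2
```

View pics/c1.png

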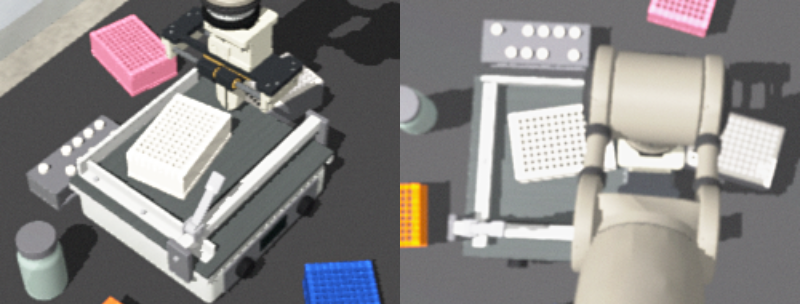

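The side view shows the closed fingers standing right of the plate, clear of the tip box. The next step is to let the arm settle, then push left.

Emit:
play_rows --commands '[{"offset": [0, 0, -0.002], "twist": 0}, {"offset": [0, 0, 0], "twist": 0}]'

```text
time: 3.2
tool_pos: [592.0, 20.3, 285.6]
tcp_rot: [3.137, 0.0, 1.519]
contact_force: [0.3, -0.8, 0.3]
grip_width: 0.0
```

```bash
python3 -c "from h import *;st()"
```

```text
t 3.2 tcp [592.   20.3 285.6] rot [3.1366e+00 3.0000e-04 1.5187e+00] shk [  45.6 -104.5] tipz 107.6 F [ 0.3 -0.8  0.3] Fs [ 0.3 -0.7] w 0.0
```

Emit:
play_rows --commands '[{"offset": [0, 0, 0], "twist": 0}, {"offset": [0, 0, 0], "twist": 0}]'

```text
time: 3.4
tool_pos: [591.5, 20.5, 283.7]
tcp_rot: [3.14, 0.0, 1.519]
contact_force: [-0.6, 0.7, 0.3]
grip_width: 0.3
```

```bash
python3 -c "from h import *;st()"
```

```text
t 3.4 tcp [591.5  20.5 283.7] rot [3.1399e+00 2.0000e-04 1.5192e+00] shk [  45.1 -104.4] tipz 105.7 F [-0.6  0.7  0.3] Fs [-0.7  0.7] w 0.3
```

Emit:
play_rows --commands '[{"offset": [0.007, 0, 0], "twist": 0}, {"offset": [0.007, 0, 0], "twist": 0}, {"offset": [0.007, 0, 0], "twist": 0}, {"offset": [0.007, 0, 0], "twist": 0}, {"offset": [0.006, 0, 0], "twist": 0}]'

```text
time: 3.9
tool_pos: [593.1, 55.4, 282.6]
tcp_rot: [-3.141, 0.0, 1.52]
contact_force: [-0.0, -0.1, 0.9]
grip_width: 0.5
```

Emit:
play_rows --commands '[{"offset": [0.006, 0, 0], "twist": 0}, {"offset": [0.005, 0, 0], "twist": 0}, {"offset": [0.005, 0, 0], "twist": 0}, {"offset": [0.005, 0, 0], "twist": 0}, {"offset": [0.003, 0, 0], "twist": 0}]'

```text
time: 4.4
tool_pos: [594.3, 78.8, 282.7]
tcp_rot: [-3.141, 0.0, 1.52]
contact_force: [-0.6, -1.0, -0.8]
grip_width: 0.4
```

Run:
```python
from h import *
st(); s=snap("side","s2"); t=snap("top","t2")
a=cv2.resize(s[180:380,170:420],None,fx=1.6,fy=1.6*1.0); b=cv2.resize(t[150:340,190:440],None,fx=1.6,fy=1.6)
h=min(len(a),len(b)); cv2.imwrite("pics/c2.png",cv2.hconcat([a[:h],b[:h]]))
```

```text
t 4.4 tcp [594.3  78.8 282.7] rot [-3.1415e+00  1.0000e-04  1.5195e+00] shk [ 44.9 -46. ] tipz 104.7 F [-0.6 -1.  -0.8] Fs [-0.5 -1. ] w 0.4
```

View pics/c2.png

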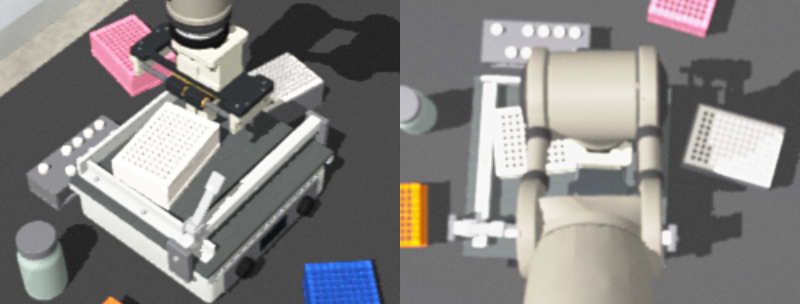

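The plate is close to the side fence and still turned slightly, so I'll keep pushing gently.

Emit:
play_rows --commands '[{"offset": [0.003, 0, 0], "twist": 0}, {"offset": [0.003, 0, 0], "twist": 0}, {"offset": [0.002, 0, 0], "twist": 0}]'

```text
time: 4.8
tool_pos: [593.9, 82.7, 282.7]
tcp_rot: [-3.137, 0.01, 1.521]
contact_force: [-9.8, -28.3, 5.9]
grip_width: 0.7
```

Emit:
play_rows --commands '[{"offset": [0.002, 0, 0], "twist": 0}, {"offset": [0.001, 0, 0], "twist": 0}, {"offset": [0, 0, 0], "twist": 0}]'

```text
time: 5.1
tool_pos: [593.6, 83.6, 282.6]
tcp_rot: [-3.135, 0.013, 1.52]
contact_force: [-10.9, -31.8, 7.5]
grip_width: 0.4
```

Run:
```python
from h import *
st(); s=snap("side","s3")
cv2.imwrite("pics/c3.png",cv2.resize(s[200:360,190:380],None,fx=3.5,fy=3.5,interpolation=cv2.INTER_CUBIC))
```

```text
t 5.1 tcp [593.6  83.6 282.6] rot [-3.1351  0.013   1.52  ] shk [ 44.  -41.3] tipz 104.6 F [-10.9 -31.8   7.5] Fs [ -9.3 -32.3] w 0.4
```

View pics/c3.png

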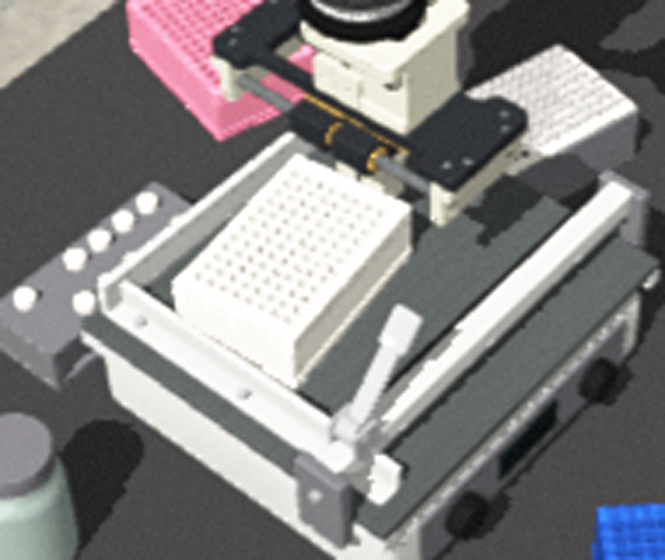

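The plate's short end now looks flush with the side fence, with contact force about 32 N. I'll back off, raise, and move to the near side of the bar.

Emit:
play_rows --commands '[{"offset": [-0.01, 0, 0], "twist": 0}, {"offset": [-0.01, 0, 0], "twist": 0}, {"offset": [-0.01, 0, -0.02], "twist": 0}, {"offset": [0, 0, -0.03], "twist": 0}, {"offset": [0, 0, -0.03], "twist": 0}]'

```text
time: 5.65
tool_pos: [593.4, 59.3, 363.3]
tcp_rot: [-3.141, -0.001, 1.519]
contact_force: [0.4, 0.4, -0.4]
grip_width: 0.3
```

Emit:
play_rows --commands '[{"offset": [0.01, -0.02, -0.02], "twist": 0}, {"offset": [0.01, -0.04, 0], "twist": 0}, {"offset": [0.01, -0.04, 0], "twist": 0}, {"offset": [0.01, -0.04, 0], "twist": 0}, {"offset": [0.01, -0.035, 0], "twist": 0}]'

```text
time: 6.15
tool_pos: [419.3, 118.9, 382.8]
tcp_rot: [3.141, -0.001, 1.52]
contact_force: [-0.2, 0.6, 0.0]
grip_width: 0.2
```

Emit:
play_rows --commands '[{"offset": [0, 0, 0], "twist": 0}]'

```text
time: 6.25
tool_pos: [417.7, 119.6, 382.9]
tcp_rot: [-3.14, -0.001, 1.522]
contact_force: [-0.3, -0.9, -0.4]
grip_width: 0.2
```

Run:
```python
from h import *
st(); t=snap("top","t4"); s=snap("side","s4")
cv2.imwrite("pics/c4.png",cv2.resize(t[170:330,190:390],None,fx=3.5,fy=3.5,interpolation=cv2.INTER_CUBIC))
```

```text
t 6.25 tcp [417.7 119.6 382.9] rot [-3.1399e+00 -8.0000e-04  1.5217e+00] shk [-133.6  -14.3] tipz 204.9 F [-0.3 -0.9 -0.4] Fs [-0.3 -0.9] w 0.2
```

View pics/c4.png

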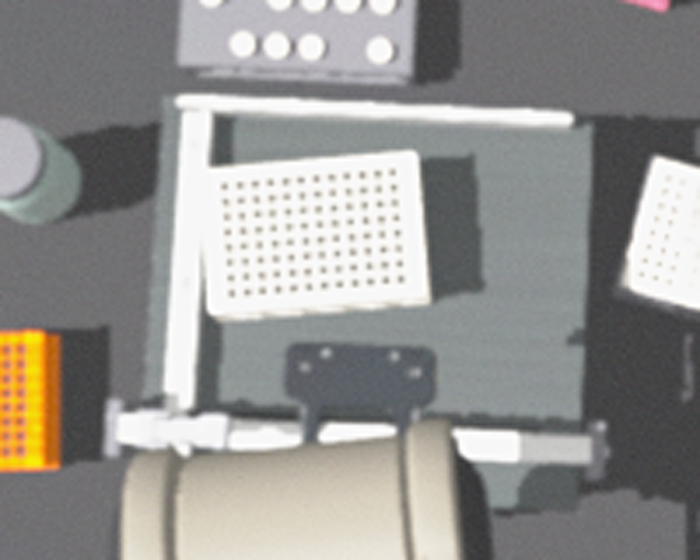

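The plate touches the side fence at its far-left corner (~(207,168) in the crop) and is still turned about 0.07 rad. Next I'll push the bar nearly all the way, push the side again, then finish with the bar.

Emit:
play_rows --commands '[{"offset": [0, 0, 0.02], "twist": 0}, {"offset": [0, 0, 0.03], "twist": 0}, {"offset": [0, 0, 0.03], "twist": 0}, {"offset": [0, 0, 0.016], "twist": 0}, {"offset": [0, 0, 0], "twist": 0}]'

```text
time: 6.85
tool_pos: [421.8, 118.0, 284.6]
tcp_rot: [-3.138, 0.001, 1.519]
contact_force: [-0.2, 0.6, 1.3]
grip_width: 0.5
```

Emit:
play_rows --commands '[{"offset": [0, 0.006, 0], "twist": 0}, {"offset": [0, 0.006, 0], "twist": 0}, {"offset": [0, 0.006, 0], "twist": 0}, {"offset": [0, 0.006, 0], "twist": 0}, {"offset": [0, 0.006, 0], "twist": 0}]'

```text
time: 7.35
tool_pos: [451.2, 116.9, 287.1]
tcp_rot: [-3.141, 0.0, 1.519]
contact_force: [-4.0, -0.1, 4.8]
grip_width: 0.3
```

```bash
python3 -c "from h import *;st()"
```

```text
t 7.35 tcp [451.2 116.9 287.1] rot [-3.1405e+00  1.0000e-04  1.5194e+00] shk [-99.9 -15.3] tipz 109.1 F [-4.  -0.1  4.8] Fs [-4.  -0.3] w 0.3
```

Emit:
play_rows --commands '[{"offset": [0, 0.006, 0], "twist": 0}, {"offset": [0, 0.006, 0], "twist": 0}, {"offset": [0, 0.006, 0], "twist": 0}, {"offset": [0, 0.006, 0], "twist": 0}, {"offset": [0, 0.006, 0], "twist": 0}]'

```text
time: 7.85
tool_pos: [481.6, 115.3, 286.7]
tcp_rot: [3.142, 0.0, 1.519]
contact_force: [-4.4, 1.2, 5.2]
grip_width: 0.5
```

Emit:
play_rows --commands '[{"offset": [0, 0.006, 0], "twist": 0}, {"offset": [0, 0.006, 0], "twist": 0}, {"offset": [0, 0.006, 0], "twist": 0}, {"offset": [0, 0.006, 0], "twist": 0}, {"offset": [0, 0.006, 0], "twist": 0}]'

```text
time: 8.35
tool_pos: [511.4, 113.8, 286.7]
tcp_rot: [-3.141, 0.0, 1.519]
contact_force: [-6.1, 0.3, 5.2]
grip_width: 0.3
```

Run:
```python
from h import *
st(); s=snap("side","s5")
cv2.imwrite("pics/c5.png",cv2.resize(s[200:360,190:380],None,fx=3.5,fy=3.5,interpolation=cv2.INTER_CUBIC))
```

```text
t 8.35 tcp [511.4 113.8 286.7] rot [-3.1410e+00  1.0000e-04  1.5194e+00] shk [-39.7 -15.3] tipz 108.7 F [-6.1  0.3  5.2] Fs [-6.1 -0. ] w 0.3
```

View pics/c5.png

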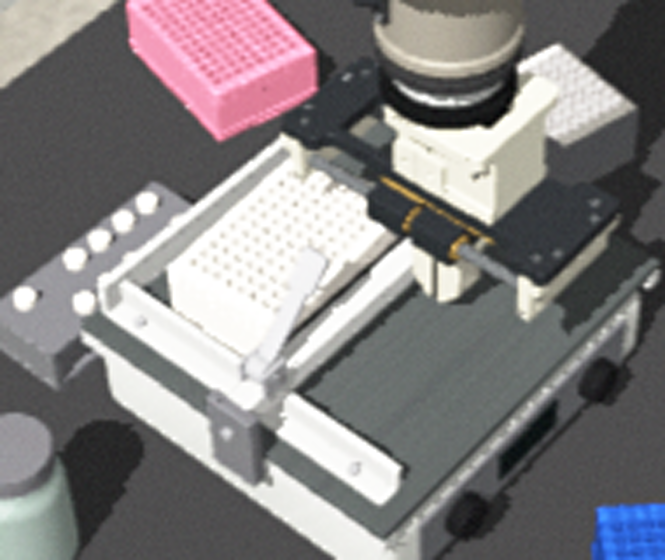

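Emit:
play_rows --commands '[{"offset": [0, 0.004, 0], "twist": 0}, {"offset": [0, 0.004, 0], "twist": 0}, {"offset": [0, 0.004, 0], "twist": 0}, {"offset": [0, 0.002, 0], "twist": 0}]'

```text
time: 8.8
tool_pos: [525.0, 113.0, 286.5]
tcp_rot: [-3.14, 0.0, 1.519]
contact_force: [-6.2, 0.0, 6.0]
grip_width: 0.4
```

Emit:
play_rows --commands '[{"offset": [0, 0.002, 0], "twist": 0}, {"offset": [0, 0.001, 0], "twist": 0}, {"offset": [0, 0, 0], "twist": 0}]'

```text
time: 9.1
tool_pos: [528.0, 112.9, 286.5]
tcp_rot: [-3.141, 0.0, 1.519]
contact_force: [-5.2, 0.9, 5.0]
grip_width: 0.4
```

Run:
```python
from h import *
st(); s=snap("side","s6"); t=snap("top","t6")
a=cv2.resize(s[200:360,190:380],None,fx=2.1,fy=2.1,interpolation=cv2.INTER_CUBIC);b=cv2.resize(t[170:330,210:400],None,fx=2.1,fy=2.1,interpolation=cv2.INTER_CUBIC)
cv2.imwrite("pics/c6.png",cv2.hconcat([a,b]))
```

```text
t 9.1 tcp [528.  112.9 286.5] rot [-3.1407e+00  2.0000e-04  1.5194e+00] shk [-23.1 -15.3] tipz 108.5 F [-5.2  0.9  5. ] Fs [-5.2  0.6] w 0.4
```

View pics/c6.png

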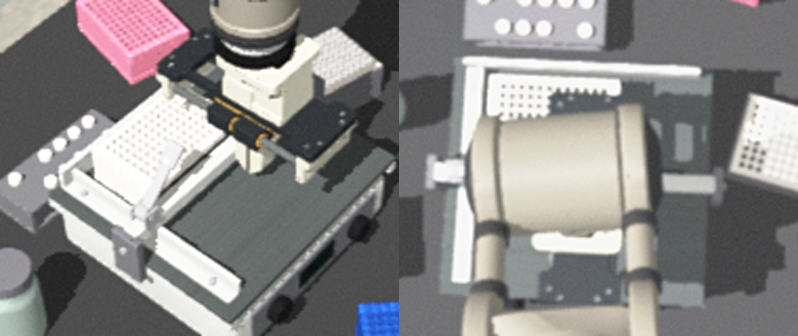

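Emit:
play_rows --commands '[{"offset": [0, 0.002, 0], "twist": 0}, {"offset": [0, 0.002, 0], "twist": 0}, {"offset": [0, 0.001, 0], "twist": 0}]'

```text
time: 9.5
tool_pos: [532.9, 112.6, 286.5]
tcp_rot: [-3.141, 0.0, 1.519]
contact_force: [-6.1, -0.4, 4.8]
grip_width: 0.5
```

Emit:
play_rows --commands '[{"offset": [0, -0.005, 0], "twist": 0}, {"offset": [0, -0.01, 0], "twist": 0}, {"offset": [0, -0.01, -0.02], "twist": 0}, {"offset": [0, 0, -0.03], "twist": 0}, {"offset": [-0.01, 0, -0.04], "twist": 0}]'

```text
time: 10.0
tool_pos: [506.6, 104.4, 376.3]
tcp_rot: [-3.139, 0.0, 1.521]
contact_force: [0.5, 1.2, 1.0]
grip_width: 0.1
```

Emit:
play_rows --commands '[{"offset": [-0.03, 0, 0], "twist": 0}, {"offset": [-0.03, 0, 0], "twist": 0}, {"offset": [-0.03, 0.02, 0], "twist": 0}, {"offset": [-0.01, 0.03, 0], "twist": 0}, {"offset": [0, 0, 0], "twist": 0}]'

```text
time: 10.5
tool_pos: [554.2, -0.5, 376.5]
tcp_rot: [3.139, 0.001, 1.517]
contact_force: [0.4, -0.1, -0.4]
grip_width: 0.2
```

Run:
```python
from h import *
st(); s=snap("side","s7"); t=snap("top","t7")
a=cv2.resize(s[200:360,190:380],None,fx=2.1,fy=2.1,interpolation=cv2.INTER_CUBIC);b=cv2.resize(t[170:330,210:400],None,fx=2.1,fy=2.1,interpolation=cv2.INTER_CUBIC)
cv2.imwrite("pics/c7.png",cv2.hconcat([a,b]))
```

```text
t 10.5 tcp [ 5.542e+02 -5.000e-01  3.765e+02] rot [3.1387e+00 8.0000e-04 1.5167e+00] shk [   8.9 -127.3] tipz 198.5 F [ 0.4 -0.1 -0.4] Fs [ 0.4 -0. ] w 0.2
```

View pics/c7.png

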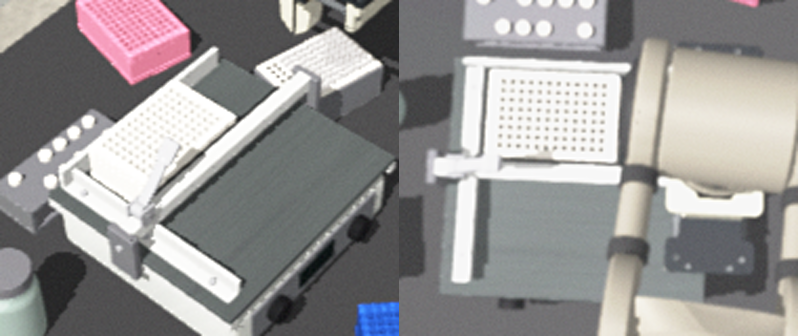

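```bash
cat >> h.py <<'E'
def prof(t,a,b,z,n=60,w=6):
    # profile between shaker points a->b at height z, print min channel
    P=np.linspace(a,b,n); q=proj("top",np.c_[s2w(P),np.full(n,z)]).astype(np.float32)
    return cv2.remap(t.min(2).astype(np.float32),q[:,0].copy(),q[:,1].copy(),cv2.INTER_LINEAR).ravel()
E
python3 - <<'E'
from h import *
t=cv2.imread("pics/t7.png")
for y in (-10,10,40,70): print("x 100..120 z134 @y",y,prof(t,(98,y),(122,y),134,25).astype(int))
for x in (40,60,80): print("y 85..105 z134 @x",x,prof(t,(x,80),(x,110),134,31).astype(int))
for x in (40,60,80): print("y -40..-20 z134 @x",x,prof(t,(x,-40),(x,-18),134,23).astype(int))
E
```

```text
x 100..120 z134 @y -10 [248 248 248 248 247 247 227 205 204 210 223 240 248 248 248 246 234 206
 177 145 119 114 109 109 109]
x 100..120 z134 @y 10 [248 248 248 248 248 235 219 211 206 215 232 243 246 248 249 247 235 219
 177 137 121 106 107 108 109]
x 100..120 z134 @y 40 [248 248 248 247 246 244 227 210 216 224 235 245 248 248 248 247 230 204
 175 144 121 113 108 108 109]
x 100..120 z134 @y 70 [248 248 248 248 246 243 234 214 202 214 226 237 249 249 249 243 235 200
 160 135 115 110 111 111 111]
y 85..105 z134 @x 40 [248 248 247 247 247 247 248 248 247 244 217 167 136 123 133 172 208 233
 250 249 247 247 247 247 247 247 247 247 248 248 249]
y 85..105 z134 @x 60 [248 247 247 247 247 247 248 248 248 234 194 156 131 116 144 174 210 242
 245 249 248 247 247 247 247 247 247 247 247 247 246]
y 85..105 z134 @x 80 [247 247 247 247 247 247 248 249 250 237 224 175 129 127 128 160 195 221
 243 248 248 247 247 247 247 247 247 247 247 248 248]
y -40..-20 z134 @x 40 [138 175 220 239 247 249 248 247 247 247 247 247 247 244 235 223 206 198
 215 229 240 247 243]
y -40..-20 z134 @x 60 [130 176 212 241 251 249 247 247 247 247 247 247 247 247 246 243 242 244
 245 247 249 249 248]
y -40..-20 z134 @x 80 [146 182 226 243 247 249 248 247 247 247 247 247 247 247 246 245 242 241
 244 246 247 248 248]
```

Plate is square, about 9 mm short of the side fence and a few mm short of the back. Now the second side push.

Emit:
play_rows --commands '[{"offset": [0.026, 0.026, 0], "twist": 0}, {"offset": [0.026, 0.026, 0], "twist": 0}, {"offset": [0, 0, 0.02], "twist": 0}, {"offset": [0, 0, 0.03], "twist": 0}, {"offset": [0, 0, 0.025], "twist": 0}]'

```text
time: 11.1
tool_pos: [605.7, 52.1, 300.5]
tcp_rot: [-3.141, 0.0, 1.521]
contact_force: [0.6, 0.7, -1.0]
grip_width: 0.4
```

Emit:
play_rows --commands '[{"offset": [0, 0, 0.018], "twist": 0}, {"offset": [0, 0, 0], "twist": 0}, {"offset": [0.004, 0, 0], "twist": 0}, {"offset": [0.005, 0, 0], "twist": 0}, {"offset": [0.005, 0, 0], "twist": 0}]'

```text
time: 11.6
tool_pos: [607.8, 65.4, 285.2]
tcp_rot: [3.139, -0.0, 1.52]
contact_force: [0.5, 0.1, 0.2]
grip_width: 0.5
```

```bash
python3 -c "from h import *;st()"
```

```text
t 11.6 tcp [607.8  65.4 285.2] rot [ 3.1391e+00 -1.0000e-04  1.5196e+00] shk [ 59.1 -58.7] tipz 107.2 F [0.5 0.1 0.2] Fs [0.5 0.1] w 0.5
```

Emit:
play_rows --commands '[{"offset": [0.003, 0, 0], "twist": 0}, {"offset": [0.003, 0, 0], "twist": 0}, {"offset": [0.003, 0, 0], "twist": 0}, {"offset": [0.003, 0, 0], "twist": 0}]'

```text
time: 12.0
tool_pos: [608.3, 76.7, 283.8]
tcp_rot: [3.141, 0.001, 1.519]
contact_force: [0.5, -1.5, 0.6]
grip_width: 0.1
```

Emit:
play_rows --commands '[{"offset": [0.002, 0, 0], "twist": 0}, {"offset": [0.002, 0, 0], "twist": 0}, {"offset": [0.001, 0, 0], "twist": 0}]'

```text
time: 12.3
tool_pos: [608.6, 81.6, 283.8]
tcp_rot: [3.141, 0.0, 1.519]
contact_force: [0.8, -3.4, 1.7]
grip_width: 0.5
```

```bash
python3 -c "from h import *;st()"
```

```text
t 12.3 tcp [608.6  81.6 283.8] rot [3.1413e+00 4.0000e-04 1.5192e+00] shk [ 59.1 -42.5] tipz 105.8 F [ 0.8 -3.4  1.7] Fs [ 1.  -3.3] w 0.5
```

Emit:
play_rows --commands '[{"offset": [0.002, 0, 0], "twist": 0}, {"offset": [0.001, 0, 0], "twist": 0}]'

```text
time: 12.5
tool_pos: [608.8, 84.7, 283.8]
tcp_rot: [3.141, 0.0, 1.519]
contact_force: [-0.2, -3.1, 2.1]
grip_width: 0.7
```

Emit:
play_rows --commands '[{"offset": [0.002, 0, 0], "twist": 0}, {"offset": [0.001, 0, 0], "twist": 0}]'

```text
time: 12.7
tool_pos: [608.9, 86.9, 283.8]
tcp_rot: [3.141, 0.002, 1.52]
contact_force: [-0.9, -10.2, 3.7]
grip_width: 0.5
```

```bash
python3 -c "from h import *;st()"
```

```text
t 12.7 tcp [608.9  86.9 283.8] rot [3.1414e+00 2.3000e-03 1.5196e+00] shk [ 59.1 -37.1] tipz 105.8 F [ -0.9 -10.2   3.7] Fs [ -0.3 -10.2] w 0.5
```

The force has jumped to 10 N at finger y = -37.1, against an expected -37.3 when seated. I'll press a touch more, then go back to the bar.

Emit:
play_rows --commands '[{"offset": [0.001, 0, 0], "twist": 0}, {"offset": [0, 0, 0], "twist": 0}]'

```text
time: 12.9
tool_pos: [609.0, 87.1, 283.8]
tcp_rot: [-3.142, 0.004, 1.519]
contact_force: [-0.3, -11.3, 2.4]
grip_width: 0.7
```

Emit:
play_rows --commands '[{"offset": [-0.004, 0, 0], "twist": 0}, {"offset": [-0.01, 0, 0], "twist": 0}, {"offset": [-0.015, 0, -0.02], "twist": 0}, {"offset": [0, 0, -0.03], "twist": 0}, {"offset": [0, 0, -0.03], "twist": 0}]'

```text
time: 13.4
tool_pos: [607.2, 59.2, 364.0]
tcp_rot: [-3.14, -0.001, 1.519]
contact_force: [0.5, -0.1, 0.1]
grip_width: 0.2
```

Emit:
play_rows --commands '[{"offset": [0.01, -0.02, -0.015], "twist": 0}, {"offset": [0.01, -0.03, 0], "twist": 0}, {"offset": [0.01, -0.03, 0], "twist": 0}, {"offset": [0.01, -0.02, 0], "twist": 0}, {"offset": [0, 0, 0], "twist": 0}]'

```text
time: 13.9
tool_pos: [507.5, 105.9, 378.9]
tcp_rot: [-3.14, -0.001, 1.521]
contact_force: [-0.4, -0.2, -0.2]
grip_width: 0.7
```

```bash
python3 -c "from h import *;st()"
```

```text
t 13.9 tcp [507.5 105.9 378.9] rot [-3.1403e+00 -8.0000e-04  1.5212e+00] shk [-43.2 -23.4] tipz 200.9 F [-0.4 -0.2 -0.2] Fs [-0.4 -0.2] w 0.7
```

Emit:
play_rows --commands '[{"offset": [0, 0, 0.02], "twist": 0}, {"offset": [0, 0, 0.03], "twist": 0}, {"offset": [0, 0, 0.025], "twist": 0}, {"offset": [0, 0, 0.017], "twist": 0}, {"offset": [0, 0, 0], "twist": 0}]'

```text
time: 14.4
tool_pos: [509.5, 104.3, 284.3]
tcp_rot: [-3.137, 0.0, 1.519]
contact_force: [-0.1, -0.8, 0.0]
grip_width: 0.6
```

Emit:
play_rows --commands '[{"offset": [0, 0.005, 0], "twist": 0}, {"offset": [0, 0.005, 0], "twist": 0}, {"offset": [0, 0.005, 0], "twist": 0}, {"offset": [0, 0.005, 0], "twist": 0}, {"offset": [0, 0.004, 0], "twist": 0}]'

```text
time: 14.9
tool_pos: [533.6, 103.6, 287.1]
tcp_rot: [-3.14, 0.0, 1.519]
contact_force: [-8.4, -0.1, 7.9]
grip_width: 0.3
```

Emit:
play_rows --commands '[{"offset": [0, 0.002, 0], "twist": 0}, {"offset": [0, 0.001, 0], "twist": 0}, {"offset": [0, 0.001, 0], "twist": 0}]'

```text
time: 15.2
tool_pos: [536.7, 103.5, 287.1]
tcp_rot: [-3.138, 0.0, 1.52]
contact_force: [-6.8, -0.7, 6.9]
grip_width: 0.8
```

```bash
python3 -c "from h import *;st()"
```

```text
t 15.2 tcp [536.7 103.5 287.1] rot [-3.1384e+00  3.0000e-04  1.5196e+00] shk [-13.8 -24.3] tipz 109.1 F [-6.8 -0.7  6.9] Fs [-6.7 -1. ] w 0.8
```

Emit:
play_rows --commands '[{"offset": [0, 0.001, 0], "twist": 0}, {"offset": [0, 0.001, 0], "twist": 0}]'

```text
time: 15.4
tool_pos: [538.7, 103.4, 287.1]
tcp_rot: [-3.139, 0.0, 1.52]
contact_force: [-6.8, -0.4, 6.7]
grip_width: 0.5
```

Emit:
play_rows --commands '[{"offset": [0, 0.001, 0], "twist": 0}, {"offset": [0, 0.001, 0], "twist": 0}]'

```text
time: 15.6
tool_pos: [540.7, 103.3, 287.1]
tcp_rot: [-3.139, 0.0, 1.52]
contact_force: [-7.1, -0.1, 6.5]
grip_width: 0.7
```

Run:
```python
from h import *
st(); s=snap("side","s8"); t=snap("top","t8")
a=cv2.resize(s[200:320,190:350],None,fx=2.4,fy=2.4,interpolation=cv2.INTER_CUBIC);b=cv2.resize(t[185:305,210:370],None,fx=2.4,fy=2.4,interpolation=cv2.INTER_CUBIC)
cv2.imwrite("pics/c8.png",cv2.hconcat([a,b]))
```

```text
t 15.6 tcp [540.7 103.3 287.1] rot [-3.1385e+00  3.0000e-04  1.5197e+00] shk [ -9.9 -24.3] tipz 109.1 F [-7.1 -0.1  6.5] Fs [-7.  -0.4] w 0.7
```

View pics/c8.png

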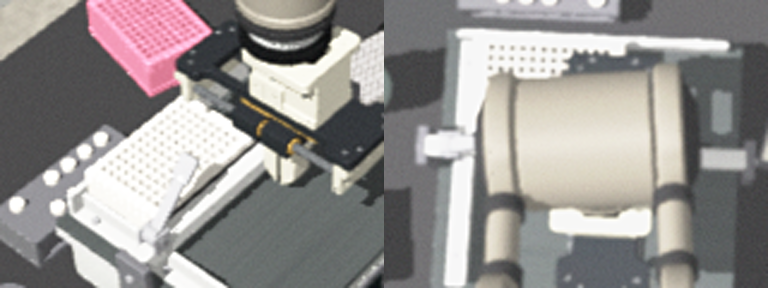

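The gap at the back fence has almost closed, so I'll continue until the force rises.

Emit:
play_rows --commands '[{"offset": [0, 0.001, 0], "twist": 0}, {"offset": [0, 0.001, 0], "twist": 0}]'

```text
time: 15.9
tool_pos: [541.9, 103.2, 287.1]
tcp_rot: [-3.135, 0.001, 1.52]
contact_force: [-14.5, 0.4, 12.8]
grip_width: 0.5
```

Emit:
play_rows --commands '[{"offset": [0, 0.001, 0], "twist": 0}, {"offset": [0, 0.001, 0], "twist": 0}]'

```text
time: 16.1
tool_pos: [542.6, 103.3, 287.1]
tcp_rot: [-3.131, 0.001, 1.52]
contact_force: [-21.3, 0.5, 19.0]
grip_width: 0.3
```

Emit:
play_rows --commands '[{"offset": [0, 0.001, 0], "twist": 0}, {"offset": [0, 0, 0], "twist": 0}, {"offset": [0, 0, 0], "twist": 0}]'

```text
time: 16.4
tool_pos: [542.9, 103.3, 287.2]
tcp_rot: [-3.129, 0.001, 1.52]
contact_force: [-23.3, 0.1, 19.1]
grip_width: -0.1
```

Emit:
play_rows --commands '[{"offset": [0, -0.006, 0], "twist": 0}, {"offset": [0, -0.012, 0], "twist": 0}, {"offset": [0, -0.01, -0.02], "twist": 0}, {"offset": [0, 0, -0.03], "twist": 0}, {"offset": [-0.01, 0, -0.04], "twist": 0}]'

```text
time: 16.9
tool_pos: [517.7, 94.9, 376.6]
tcp_rot: [-3.139, 0.0, 1.521]
contact_force: [1.0, -1.1, 0.8]
grip_width: 0.2
```

Emit:
play_rows --commands '[{"offset": [-0.03, 0, 0], "twist": 0}, {"offset": [-0.03, 0, 0], "twist": 0}, {"offset": [-0.03, 0, 0], "twist": 0}, {"offset": [0, 0, 0], "twist": 0}]'

```text
time: 17.3
tool_pos: [513.6, 1.8, 377.0]
tcp_rot: [3.141, 0.001, 1.516]
contact_force: [-0.1, 0.8, -0.5]
grip_width: -0.0
```

Run:
```python
from h import *
st(); s=snap("side","s9"); t=snap("top","t9")
a=cv2.resize(s[200:320,190:350],None,fx=2.4,fy=2.4,interpolation=cv2.INTER_CUBIC);b=cv2.resize(t[185:305,210:370],None,fx=2.4,fy=2.4,interpolation=cv2.INTER_CUBIC)
cv2.imwrite("pics/c9.png",cv2.hconcat([a,b]))
for y in (-10,10,40,70): print("x 98..122 z134 @y",y,prof(t,(98,y),(122,y),134,25).astype(int))
for x in (50,65,80): print("y 80..110 z134 @x",x,prof(t,(x,80),(x,110),134,31).astype(int))
for x in (50,65,80): print("y -40..-18 z134 @x",x,prof(t,(x,-40),(x,-18),134,23).astype(int))
for y in (-20,-5,10,20): print("x 0..40 z134 @y",y,prof(t,(0,y),(40,y),128,41).astype(int))
```

```text
t 17.3 tcp [513.6   1.8 377. ] rot [3.1405e+00 1.2000e-03 1.5162e+00] shk [ -31.8 -127. ] tipz 199.0 F [-0.1  0.8 -0.5] Fs [-0.1  0.8] w -0.0
x 98..122 z134 @y -10 [241 235 226 215 223 233 240 246 247 247 247 247 248 248 248 246 234 205
 176 145 121 114 108 109 110]
x 98..122 z134 @y 10 [247 241 235 237 240 243 246 248 248 247 247 247 247 248 248 246 233 216
 172 131 117 105 109 114 113]
x 98..122 z134 @y 40 [237 227 210 198 215 232 240 247 248 247 247 247 247 247 248 248 232 205
 176 144 120 115 111 111 112]
x 98..122 z134 @y 70 [231 215 206 204 210 227 241 244 247 247 247 247 248 249 249 242 234 199
 159 134 114 109 111 112 110]
y 80..110 z134 @x 50 [245 246 247 247 245 240 235 237 239 243 247 247 247 247 247 247 247 247
 247 247 247 247 247 247 247 247 247 247 247 248 248]
y 80..110 z134 @x 65 [227 241 240 237 217 198 187 176 203 232 239 247 247 247 247 247 247 247
 247 247 247 247 247 247 247 247 247 247 247 248 247]
y 80..110 z134 @x 80 [245 247 248 248 247 241 235 235 238 242 247 247 247 247 247 247 247 247
 247 247 247 247 247 247 247 247 247 247 247 248 248]
y -40..-18 z134 @
[... 382 characters left out ...]
 248 248 247 247 247 247 247 247 247 247 247
 247 247 247 247 226 192 171 157 175 224 249 249 248 248 247 247 247 247
 247 247 247 247 247]
x 0..40 z134 @y -5 [140 141 142 152 163 193 224 238 246 248 248 247 247 247 247 247 247 247
 247 248 249 245 233 209 164 140 185 227 239 249 248 248 248 248 247 247
 235 223 219 216 224]
x 0..40 z134 @y 10 [142 142 144 146 164 194 220 238 249 248 247 247 247 247 247 247 247 247
 248 249 249 242 234 187 137 158 185 214 246 250 248 248 248 248 248 247
 247 245 243 243 246]
x 0..40 z134 @y 20 [143 142 146 151 183 216 232 248 249 248 247 247 247 247 247 247 246 245
 236 223 204 179 152 119 108 127 156 202 241 245 249 248 248 248 248 248
 248 243 239 240 243]
```

View pics/c9.png

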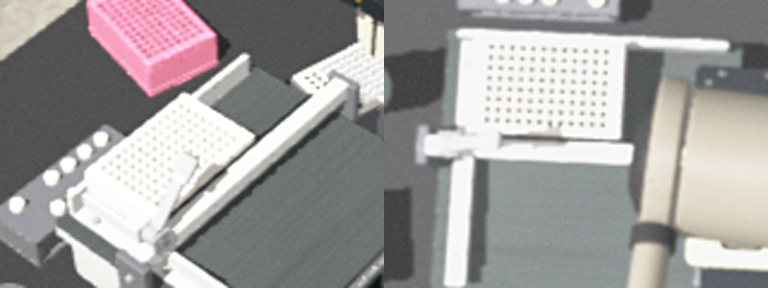

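The top view shows no gap at the back or side fence. The plate's right edge is constant at y≈-28.5, so it is square, and the bar's near face is at x≈5, so travel is about 100 mm. The plate is seated, so the lever is next.

Emit:
play_rows --commands '[{"offset": [0, 0.01, -0.03], "twist": 0}, {"offset": [0.037, 0.01, 0], "twist": 0}, {"offset": [0.038, 0.01, 0], "twist": 0}, {"offset": [0.038, 0.01, 0], "twist": 0}, {"offset": [0.038, 0.005, 0], "twist": 0}]'

```text
time: 17.9
tool_pos: [566.4, 155.8, 406.7]
tcp_rot: [3.141, -0.0, 1.52]
contact_force: [0.4, -0.7, 0.3]
grip_width: 0.5
```

Emit:
play_rows --commands '[{"offset": [0.038, 0, 0], "twist": 0}, {"offset": [0, 0, 0], "twist": 0}, {"offset": [0, 0, 0], "twist": 0}]'

```text
time: 18.2
tool_pos: [567.7, 192.6, 406.3]
tcp_rot: [-3.141, 0.0, 1.523]
contact_force: [0.3, -0.3, 0.1]
grip_width: 0.6
```

Run:
```python
from h import *
st(); s=snap("side","s10"); print(w2s(cast("side",[(268,266.7)],180)))
cv2.imwrite("pics/c10.png",cv2.resize(s[170:340,190:380],None,fx=3.5,fy=3.5,interpolation=cv2.INTER_CUBIC))
```

```text
t 18.2 tcp [567.7 192.6 406.3] rot [-3.1411e+00  4.0000e-04  1.5226e+00] shk [12.5 66.3] tipz 228.3 F [ 0.3 -0.3  0.1] Fs [ 0.3 -0.2] w 0.6
[[20.570653   66.30086321]]
```

View pics/c10.png

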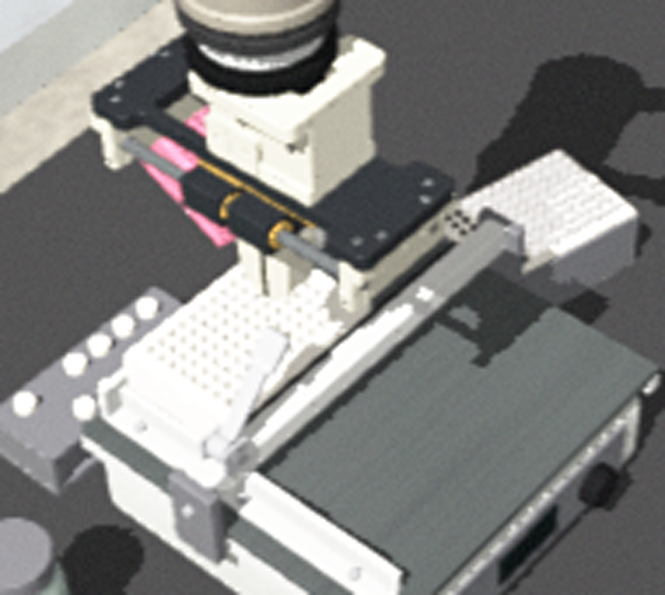

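Fingers stand above the lever paddle. I'll descend and press, shifting slightly along the lever arc.

Emit:
play_rows --commands '[{"offset": [0, 0, 0.015], "twist": 0}, {"offset": [0, 0, 0.015], "twist": 0}, {"offset": [0, 0, 0.01], "twist": 0}, {"offset": [0, 0, 0.007], "twist": 0}, {"offset": [-0.001, 0, 0.007], "twist": 0}]'

```text
time: 18.75
tool_pos: [568.5, 188.2, 353.6]
tcp_rot: [3.139, 0.001, 1.518]
contact_force: [0.2, -3.0, 3.3]
grip_width: 0.4
```

Emit:
play_rows --commands '[{"offset": [-0.002, 0, 0.007], "twist": 0}, {"offset": [-0.002, 0, 0.006], "twist": 0}, {"offset": [-0.002, 0, 0.005], "twist": 0}, {"offset": [-0.001, 0, 0.004], "twist": 0}]'

```text
time: 19.15
tool_pos: [567.7, 182.7, 330.2]
tcp_rot: [-3.141, -0.0, 1.519]
contact_force: [0.7, -0.9, 1.6]
grip_width: 0.4
```

```bash
python3 -c "from h import *;st()"
```

```text
t 19.15 tcp [567.7 182.7 330.2] rot [-3.1415 -0.      1.5192] shk [13.1 56.4] tipz 152.2 F [ 0.7 -0.9  1.6] Fs [ 0.7 -0.9] w 0.4
```

Emit:
play_rows --commands '[{"offset": [0, 0, 0.004], "twist": 0}, {"offset": [0, 0, 0.003], "twist": 0}, {"offset": [0, 0, 0.002], "twist": 0}, {"offset": [0, 0, 0.001], "twist": 0}]'

```text
time: 19.55
tool_pos: [567.6, 183.0, 320.4]
tcp_rot: [-3.141, 0.0, 1.52]
contact_force: [-1.0, -1.6, 1.5]
grip_width: 0.2
```

Emit:
play_rows --commands '[{"offset": [0, 0, 0.001], "twist": 0}, {"offset": [0, 0, 0.001], "twist": 0}, {"offset": [0, 0, 0], "twist": 0}]'

```text
time: 19.85
tool_pos: [567.5, 183.0, 319.4]
tcp_rot: [3.141, 0.0, 1.52]
contact_force: [-2.4, -1.9, 4.9]
grip_width: 0.3
```

```bash
python3 -c "from h import *;st()"
```

```text
t 19.85 tcp [567.5 183.  319.4] rot [3.1412 0.     1.5195] shk [12.9 56.7] tipz 141.4 F [-2.4 -1.9  4.9] Fs [-2.3 -2. ] w 0.3
```

Emit:
play_rows --commands '[{"offset": [0, 0, 0.001], "twist": 0}, {"offset": [0, 0, 0], "twist": 0}, {"offset": [0, 0, 0], "twist": 0}]'

```text
time: 20.15
tool_pos: [567.5, 183.0, 319.2]
tcp_rot: [3.14, -0.0, 1.52]
contact_force: [-2.5, -2.1, 9.8]
grip_width: 1.0
```

Emit:
play_rows --commands '[{"offset": [0, 0, -0.01], "twist": 0}, {"offset": [0, 0, -0.03], "twist": 0}, {"offset": [0, 0, -0.04], "twist": 0}, {"offset": [-0.03, 0, -0.02], "twist": 0}, {"offset": [-0.04, 0, 0], "twist": 0}]'

```text
time: 20.65
tool_pos: [564.3, 113.9, 421.7]
tcp_rot: [3.134, -0.002, 1.523]
contact_force: [1.4, -1.0, -0.5]
grip_width: 0.2
```

Emit:
play_rows --commands '[{"offset": [-0.045, 0, 0], "twist": 0}, {"offset": [-0.045, 0, 0], "twist": 0}, {"offset": [-0.045, -0.01, 0], "twist": 0}, {"offset": [-0.02, 0, 0], "twist": 0}, {"offset": [0, 0, 0], "twist": 0}]'

```text
time: 21.15
tool_pos: [545.9, -43.8, 418.0]
tcp_rot: [3.141, 0.0, 1.516]
contact_force: [-0.7, 1.0, 0.7]
grip_width: 0.4
```

Run:
```python
from h import *
st(); s=snap("side","s11"); t=snap("top","t11")
a=cv2.resize(s[200:320,190:350],None,fx=2.4,fy=2.4,interpolation=cv2.INTER_CUBIC);b=cv2.resize(t[185:305,210:370],None,fx=2.4,fy=2.4,interpolation=cv2.INTER_CUBIC)
cv2.imwrite("pics/c11.png",cv2.hconcat([a,b]))
for y in (-10,10,40,70): print("x 98..122",y,prof(t,(98,y),(122,y),134,25).astype(int))
for x in (45,65,85): print("y -40..-18",x,prof(t,(x,-40),(x,-18),134,23).astype(int))
for y in (-20,-5,10,20): print("x 0..40",y,prof(t,(0,y),(40,y),128,41).astype(int))
```

```text
t 21.15 tcp [545.9 -43.8 418. ] rot [3.1411e+00 4.0000e-04 1.5155e+00] shk [   2.8 -170.9] tipz 240.0 F [-0.7  1.   0.7] Fs [-0.7  0.9] w 0.4
x 98..122 -10 [241 234 224 213 221 233 240 246 248 248 248 248 248 248 248 246 234 206
 177 145 120 114 110 110 111]
x 98..122 10 [247 242 235 238 242 245 247 248 248 247 247 247 247 248 248 246 233 216
 174 135 122 110 110 110 110]
x 98..122 40 [232 220 205 194 213 231 239 247 248 247 247 247 247 247 248 248 232 206
 177 145 121 116 112 111 111]
x 98..122 70 [232 216 208 206 212 229 242 245 247 247 247 247 248 249 249 242 234 198
 158 134 116 111 113 113 113]
y -40..-18 45 [ 86  87  86  85  85  84  83  85  92 103 122 146 189 225 238 250 249 247
 247 247 247 247 247]
y -40..-18 65 [ 86  84  83  84  84  82  81  84  90 106 125 161 194 222 246 247 247 247
 247 247 247 247 247]
y -40..-18 85 [ 85  85  86  85  82  81  83  87  95 106 123 146 185 223 236 249 248 248
 247 247 247 247 247]
x 0..40 -20 [139 139 141 151 179 207 229 248 248 247 247 247 247 247 247 247 247 247
 247 247 247 247 226 193 172 158 177 226 250 249 248 248 247 247 247 247
 247 247 247 247 247]
x 0..40 -5 [143 142 141 152 162 193 225 238 246 248 248 247 247 247 247 247 247 247
 247 248 249 245 232 209 165 141 182 220 235 249 248 248 248 248 247 247
 234 222 218 217 226]
x 0..40 10 [144 143 143 144 164 197 223 240 249 248 247 247 247 247 247 247 247 247
 248 249 249 242 234 186 135 157 186 215 246 250 248 248 248 248 248 247
 246 245 242 242 246]
x 0..40 20 [144 141 145 151 182 215 231 248 249 248 247 247 247 247 247 247 247 247
 247 248 247 245 227 189 167 166 179 219 250 249 248 248 248 248 248 248
 247 243 239 239 240]
```

View pics/c11.png

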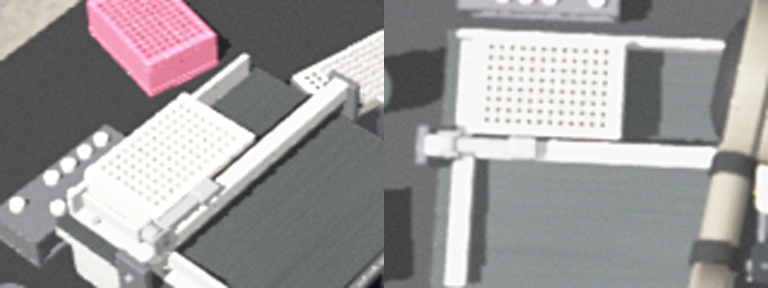

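The lever lies flat on the bar, and the plate and bar edges match those before the press. The arm is clear of everything, so I'm handing in.

Run:
```python
from plant import ticket
print(ticket.close_job())
```

```text
the job is handed in; nothing more can be done
None
```

I handed the job in at about 21 s. The plate is against both fences, the clamp bar is up against it, and the cam lever is down flat.

**What I did:**
1. Pushed the plate left with closed fingers. It still sat slightly turned afterwards.
2. Pushed the bar most of the way, which squared the plate.
3. Pushed the plate left again until the force jumped to about 10 N, with the finger at the seated position I expected (y −37.1 mm against −37.3 mm).
4. Pushed the bar until it stopped hard against the plate and back fence, at about 23 N.
5. Pressed the lever down until it bottomed, with the fingertip at 141.4 mm and about 10 N, then withdrew.

**Last checks (top and side pictures):**
- **Fences:** no gap was visible at either one. The plate's right edge was at y ≈ −28.5 mm, against −28 mm expected when seated.
- **Squareness:** the right edge was the same within 1 mm along the plate's depth.
- **Bar and lever:** the bar was at about 100 mm of travel. The lever lay flat, and neither the plate nor the bar moved during the press.
- **Robot and surroundings:** the arm was clear of everything. The rack and the part of the tip box in view looked unmoved. I did not measure either, and the bottle was mostly outside the last close-ups.

**What disagreed:**
- The finger's final position on the bar was about 6 mm further on than its nominal width predicted. I relied on the force and the pictures there.
- The first side push reached 32 N and still left the plate turned by about 0.07 rad; steps 2 and 3 fixed that.
- The gap between the bar's rubber face and the plate was too small to measure at this picture resolution. I judged it from the hard stop.

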